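# Build the product stand and put the lens on it

## Robot

A 6-joint arm with a two-finger parallel gripper is mounted at the origin on the work surface. World frame = base frame: x ahead of the robot, y to its left, z up, the work surface at z = 0. Lengths are in m, angles in rad, forces in N, time in s.
With the tool pointing down it reaches from about 0.35 to 0.85 m from the base axis. Payload 8.1 kg.
Tool frame: the origin (TCP) lies at the very end of the fingers, on their centre line; the grasp point (between the pads) lies robot.grip_point_offset behind it (robot.grip_point_offset is the distance from the TCP to the grasp point, in m); z points along the fingers, y is the line along which they close (so a half turn about z gives the same grasp; the last joint's range is limited). The gripper opens to 93 mm and grips with 3 to 60 N. Pads are 15 mm wide; open, the fingers measure 128 mm over their backs; the gripper's body (75 mm by 188 mm) begins 65 mm behind the grasp point.
Start: joints at [-1.222, 0.13, 1.488, -0, 1.523, -0.085], TCP at [0.252, -0.544, 0.219] pointing down, gripper open.
Joint ranges: [-2.96, 2.96], [-0.89, 2.26], [0.02, 2.5], [-1.34, 4.48], [0, 2.73], [-2.66, 2.66]. Speed limits (rad/s): [2.39, 2.39, 2.79, 3.14, 3.14, 3.14].

## Interface

Orientations are given as a rotation vector (axis times angle).
In Python, from plant import robot, eyes gives the robot as it stands. The module is installed in compiled form; this text tells all that it offers.
- The arm moves only by the tool apply_moves, never from a script. Its argument "steps" is one flat list of numbers, 7 for each row, row after row: the shift along the tool's x, y, z in units of 30 mm (1.0 is 30 mm), then the turn, a rotation vector about the tool's x, y, z in units of 6 degrees (1.0 is 6 degrees), then the opening in per cent of the stroke, from 0 (shut) to 100 (fully open). In form: [dx, dy, dz, ax, ay, az, fingers, dx, dy, dz, ax, ay, az, fingers, ...]. A call has 1 to 12 rows; each row shifts and turns the commanded pose from where the row before left it, along the tool's axes as they then stand; what a row does not reach is not made up. A row lasts 1/12 s, in which the tool goes at most 41.7 mm and 7.16 degrees, less where a joint would pass 70% of its speed; a pose out of reach is approached as far as the arm can. A call is refused whole if a number of a shift passes 1 or a number of a turn 1, either way. A call with a gripper value outside its range is refused whole. The fingers move at their own pace and stop on an object; "grip_force" is the grip in N (left out, the last holds). Time passes only in rows, so rows that do not move let the fingers close. It gives the time, the measured TCP pose, the force, the opening and the grip force at its end, in the units of the state.
- robot.read_state(): the state, without advancing time (a new reading comes with each control period).
- eyes.read_camera(name): name is "side" or "top"; returns the picture (384x512x3 uint8, red, green, blue); there is no depth.
- eyes.calibration(name): a dict with "K" (3x3 intrinsics, pixels), "k1" (the pictures are not rectified: a ray, as slopes to the right and down, at radius r is drawn at 1 + k1 r^2 times it, then the intrinsics apply), "R" (3x3) and "t" (3): a world point X has camera coordinates R X + t. Camera axes: x right, y down, z forward; pixel columns grow to the right and rows downward; lengths in m; the calibration is good to about 2 mm. A picture is of the moment at which its call begins. calibration takes no time and is no camera call.
- robot.close_job(): hands the job in; it is judged then, once.
Trained networks look in the newest picture that a camera, given by its name, has taken for a name from the list of things; names that differ only in an ending like _2 or _b are one class to them, and where a whole thing is asked for, a point or a joint stands for the part that bears it (a point fixed in the world has none). Each returns a list of dicts, best first, with "conf" (0 to 1); they miss things now and then, are a little off and sometimes report something else, mostly with a low value. They report only what shows in the picture. A call takes as long as a camera call. They do not tell look-alikes from the thing itself.
- eyes.search_frame(camera, thing): "rect" ([left, top, width, height] in pixels, round what is visible of it).
- eyes.place_of(camera, thing): "xy" ([column, row] in pixels: a listed point, or the origin of a listed thing).
The state is a dict: "t": time; "q": joint angles; "dq": joint speeds; "joint_torque": joint torques, N m; "tool_pos": TCP position; "orientation": TCP orientation; "force": force on the tool from outside, world axes, zero at the start; "wrist_torque": the same for the moment, N m; "opening": finger opening in m; "gripper_force": force on a finger pad.
Only numpy, scipy, OpenCV 4.12 (cv2) and the standard library are available. Lean on these libraries where they do the work, as an engineer would, in place of code of your own. Each camera call takes 0.05 s, during which the arm holds its last target. There are 200 camera calls.

## Task

Set up the photo stand for the lens. First take the two plywood spacer boards off the display pieces and pile them on the black rubber mat, the long one centred lengthwise on the mat and then the short one centred on top of it, lying the same way. Then build the stand in the middle of the white turntable: the square concrete block, the round plaster drum centred on the block, and last the lens upright and centred on the drum; keep the lens from tipping and leave the small battery, the tape roll and the mug where they are.

Things in the scene. Friction and masses are not known exactly. Their poses are not given: they have to be found in the camera images.
- board_long_mid (a point): Centre of the long spacer board, loose plain plywood, 110 x 48 x 10 mm (x long, y short, z up when flat); 5 mm below its top. At the start it lies flat on top of the concrete block, overhanging it at both ends. About 36 g.
- board_short_mid (a point): Centre of the short spacer board, loose plain plywood, 80 x 38 x 10 mm (x long, y short, z up when flat); 5 mm below its top. At the start it lies flat on top of the plaster drum, overhanging it at both ends. About 22 g.
- block_mid (a point): Centre of the grey concrete display block, loose, 64 x 64 mm and 40 mm high, x and y square to its sides, z up; centre 20 mm above its underside. It stands on the table under the long board. About 0.4 kg.
- drum_mid (a point): Centre of the off-white plaster drum, loose, an upright cylinder 56 mm in diameter and 36 mm high, axis z; centre 18 mm above its underside. It stands on the table under the short board. About 0.14 kg.
- lens_mid (a point): Centre of the black camera lens, loose, an upright cylinder 50 mm in diameter and 62 mm high, front glass up, axis z; centre 31 mm above its underside. It stands on the table. About 0.25 kg.
- turntable: White round turntable, fixed, does not turn, 150 mm in diameter, flat top 18 mm above the table; origin on the table at the centre of its underside, z up.
- mat: Black rubber mat, fixed, flat, 140 x 90 mm (x long, y short) and 12 mm high; origin on the table at the centre of its underside, z up.
- battery: Grey camera battery, a loose bystander 36 x 30 x 22 mm high lying on the table; origin at the centre of its underside.
- tape: Grey roll of tape, a loose bystander lying flat, 94 mm in diameter, 74 mm hole, 48 mm high; origin at the centre of its underside.
- mug: Blue mug, a loose bystander, upright, 76 mm in diameter and 78 mm high, with a handle; origin at the centre of its underside.
Not all that is in view belongs to the job. What is shaped like the part that bears block_mid but purple or red is not meant.

How it is judged:
By the outcome, as a careful person would: the job done as asked, in the order asked, and still so for the second after the job is handed in, with the robot touching nothing.
It also fails if it takes over 144 s, if anything falls off the work surface, if the arm or the gripper's body presses on something with over 40 N, if the wrist force passes 120 N, or if a joint passes its speed limit or range.

## Working session

There is one attempt and no reset: what is moved stays moved. The work goes in short steps, Python scripts to look and compute and a tool call to move; the robot and the scene stay as the last step left them, time stands still between calls to the robot, and variables do not carry over. Pictures are saved under pics/ and viewed, at most 14 in all, crops included, and the job is handed in when it is done.

Besides the shell and the picture viewer there is one more tool, called after "Emit:" as a command line: name --argument value ..., lists and objects as JSON in quotes. apply_moves: Moves the arm, as the interface text tells. Its arguments: {"type":"object","properties":{"steps":{"type":"array"},"grip_force":{"type":"number"}},"required":["steps"]}

```bash
mkdir -p pics; cat > h.py <<'E'
import numpy as np, cv2
from plant import robot, eyes
def save(cam,name,crop=None,s=1):
    im=eyes.read_camera(cam)
    if crop: l,t,w,h=crop; im=im[t:t+h,l:l+w]
    im=cv2.resize(im,None,fx=s,fy=s,interpolation=cv2.INTER_CUBIC)
    cv2.imwrite('pics/'+name,im[:,:,::-1])
def xy(cam,uv,z):
    c=eyes.calibration(cam);K,k1,R,t=np.array(c['K']),c['k1'],np.array(c['R']),np.array(c['t'])
    d=np.linalg.inv(K)@[uv[0],uv[1],1]; p=d[:2]/d[2]; u=p.copy()
    for _ in range(20): u=p/(1+k1*(u@u))
    r=R.T@np.array([u[0],u[1],1]); o=-R.T@t
    return (o+r*(z-o[2])/r[2])
def px(cam,X):
    c=eyes.calibration(cam);K,k1,R,t=np.array(c['K']),c['k1'],np.array(c['R']),np.array(c['t'])
    p=R@np.array(X)+t; u=p[:2]/p[2]; u=u*(1+k1*(u@u)); return (K@[u[0],u[1],1])[:2]
E
python3 - <<'E'
from h import *
save('top','t0.png',s=1.5); save('side','s0.png',s=1.5)
Z=dict(board_long_mid=.045,board_short_mid=.041,block_mid=.02,drum_mid=.018,lens_mid=.031,turntable=0,mat=0,battery=0,tape=0,mug=0)
for n,z in Z.items():
  for c in('top','side'):
    if c=='side': eyes.read_camera(c)
    else: eyes.read_camera(c)
    print(n,c,[(round(d['conf'],2),np.round(d['xy']).tolist(),np.round(xy(c,d['xy'],z)[:2],3).tolist()) for d in eyes.place_of(c,n)[:3]])
s=robot.read_state();print(s,robot.grip_point_offset)
for c in('top','side'):
  k=eyes.calibration(c);print(c,(-np.array(k['R']).T@np.array(k['t'])).round(3),np.array(k['R'])[2].round(2))
E
```

```text
board_long_mid top [(0.8, [164.0, 212.0], [0.467, 0.297])]
board_long_mid side [(0.59, [228.0, 132.0], [0.478, 0.325]), (0.22, [225.0, 139.0], [0.464, 0.289])]
board_short_mid top [(0.58, [215.0, 158.0], [0.645, 0.143])]
board_short_mid side [(0.54, [284.0, 167.0], [0.632, 0.14])]
block_mid top [(0.87, [207.0, 195.0], [0.527, 0.166]), (0.75, [124.0, 240.0], [0.378, 0.426]), (0.63, [162.0, 214.0], [0.462, 0.31])]
block_mid side [(0.91, [198.0, 122.0], [0.379, 0.422]), (0.8, [245.0, 167.0], [0.516, 0.177]), (0.48, [227.0, 145.0], [0.469, 0.289])]
drum_mid top [(0.38, [216.0, 161.0], [0.639, 0.142])]
drum_mid side [(0.68, [288.0, 173.0], [0.645, 0.138]), (0.34, [282.0, 126.0], [0.668, 0.364])]
lens_mid top [(0.57, [301.0, 159.0], [0.649, -0.134])]
lens_mid side [(0.93, [308.0, 247.0], [0.641, -0.139])]
turntable top [(0.91, [260.0, 222.0], [0.445, -0.005])]
turntable side [(0.77, [230.0, 224.0], [0.451, -0.018])]
mat top [(0.85, [349.0, 218.0], [0.463, -0.296])]
mat side [(0.73, [248.0, 325.0], [0.468, -0.3])]
battery top []
battery side [(0.75, [279.0, 127.0], [0.661, 0.383]), (0.42, [
[... 346 characters left out ...]
 -1.42233913e-05,
        1.52299322e+00, -8.54219971e-02]), 'dq': array([ 0.00190556, -0.00032231,  0.0002492 , -0.00015703, -0.00031255,
        0.00016588]), 'joint_torque': array([-6.55985750e-04, -5.59744120e+01, -4.92048883e+01,  7.68345455e-02,
        2.28065019e-02, -1.23435794e-05]), 'tool_pos': array([ 0.25220588, -0.54443102,  0.21863535]), 'orientation': array([ 3.06797672e+00,  6.76097552e-01, -2.20024864e-05]), 'force': array([ 0.11577055,  0.34704125, -0.55705791]), 'wrist_torque': array([-0.01190943, -0.00746498,  0.01259722]), 'gripper_force': 0.0, 'opening': 0.09322627448821327} 0.0188
top [0.412 0.018 1.332] [ 0.1 -0.  -1. ]
side [ 0.45  -0.592  0.79 ] [ 0.1   0.65 -0.75]
```

View pics/t0.png

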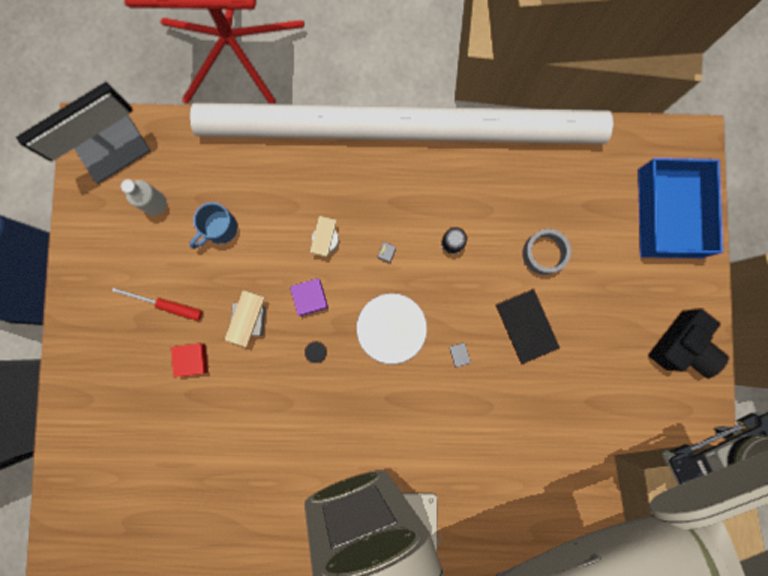

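View pics/s0.png

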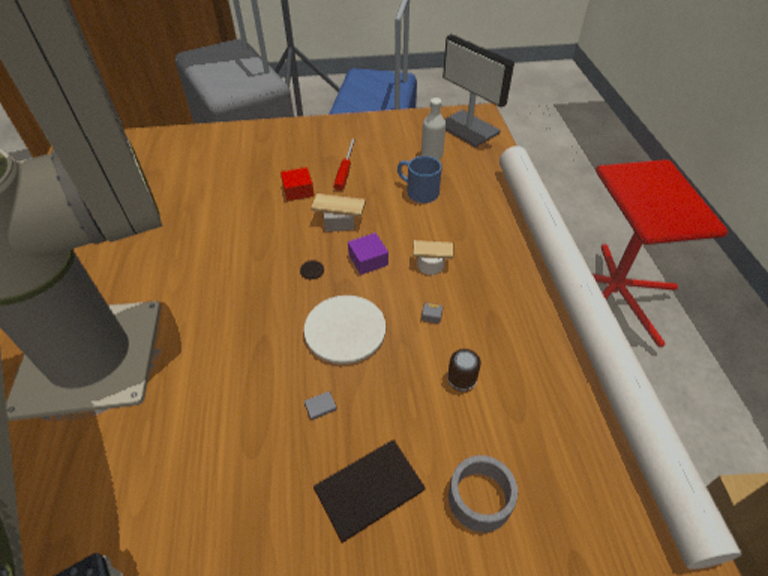

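The top view (1.5x) shows the candidates for the block: the grey block under the long board at (248,318), a purple look-alike at (309,297) and a red one at (188,360). The grey one is meant. The drum is under the short board at (324,237), the lens at (454,240), the turntable at (392,328) and the mat at (527,326).

```bash
cat >> h.py <<'E'
def blob(im,seed,tol,win=45):
    """connected region of colour like the seed pixel; returns centroid contour"""
    m=np.zeros((im.shape[0]+2,im.shape[1]+2),np.uint8)
    cv2.floodFill(im.copy(),m,tuple(int(round(v)) for v in seed),0,(tol,)*3,(tol,)*3,cv2.FLOODFILL_FIXED_RANGE|cv2.FLOODFILL_MASK_ONLY|(255<<8)|4)
    m=m[1:-1,1:-1]; c=max(cv2.findContours(m,cv2.RETR_EXTERNAL,cv2.CHAIN_APPROX_NONE)[0],key=cv2.contourArea)
    return c[:,0,:].astype(float)
def rect(cam,seed,tol,z,s=4,im=None):
    im=eyes.read_camera(cam) if im is None else im
    big=cv2.resize(im,None,fx=s,fy=s,interpolation=cv2.INTER_CUBIC)
    c=blob(big,((seed[0]+.5)*s-.5,(seed[1]+.5)*s-.5),tol); c=(c+.5)/s-.5
    P=np.array([xy(cam,p,z)[:2] for p in c])*1000
    (x,y),(w,h),a=cv2.minAreaRect(P.astype(np.float32))
    if w<h: w,h,a=h,w,a+90
    return np.round([x,y,w,h,(a+90)%180-90],1).tolist()
E
python3 - <<'E'
from h import *
save('top','c1.png',(135,135,120,115),5)
im=eyes.read_camera('top'); si=eyes.read_camera('side')
for n,p,z in[('long',(164,212),.05),('short',(215,157),.046),('turn',(260,222),.018),('mat',(352,218),.012),('lens',(302,159),.062),('purple',(206,198),.04)]:
  print(n,im[p[1],p[0]],[rect('top',p,t,z,im=im) for t in(20,30,40)])
for n,p,z in[('long',(226,136),.05),('short',(289,165.5),.046),('turn',(230,219),.018),('mat',(247,327),.012)]:
  print(n,si[int(p[1]),p[0]],[rect('side',p,t,z,im=si) for t in(15,25,40)])
E
```

```text
long [219 199 159] [[468.6, 301.6, 109.0, 47.1, -17.9], [468.7, 302.3, 110.4, 49.5, -18.1], [469.7, 305.4, 111.2, 57.0, -17.9]]
short [219 200 159] [[647.2, 142.0, 78.8, 40.3, -12.4], [647.1, 142.3, 79.7, 45.6, -12.7], [646.2, 137.9, 81.0, 56.2, -12.2]]Traceback (most recent call last):
  File "<stdin>", line 5, in <module>
  File "h.py", line 27, in rect
    P=np.array([xy(cam,p,z)[:2] for p in c])*1000
                ~~^^^^^^^^^
  File "h.py", line 9, in xy
    c=eyes.calibration(cam);K,k1,R,t=np.array(c['K']),c['k1'],np.array(c['R']),np.array(c['t'])
ValueError: time passes only in moves, steps and waits
```

View pics/c1.png

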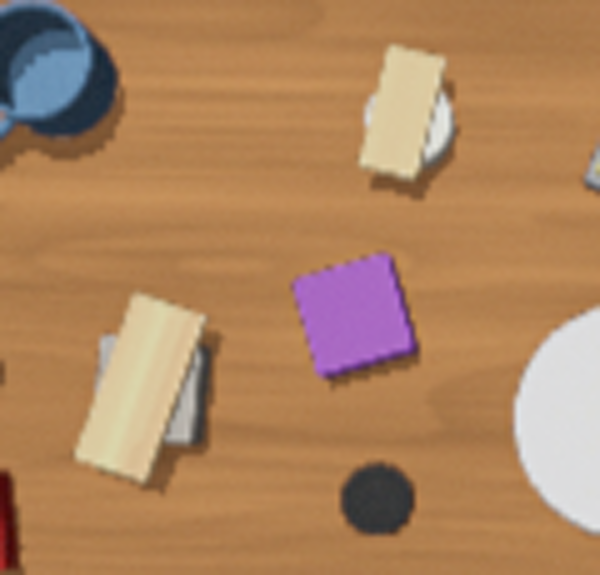

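The crop shows the long board on the grey block (about (140,390) in the crop) with the purple block apart at (355,315), so the choice holds. The drum is under the short board at (405,115), and its centre sits slightly to the right of the board's.

```bash
sed -i 's/eyes.calibration(cam)/cal(cam)/' h.py; cat >> h.py <<'E'
import functools
@functools.lru_cache
def cal(cam): return eyes.calibration(cam)
E
python3 - <<'E'
from h import *
im=eyes.read_camera('top'); si=eyes.read_camera('side')
for n,p,z in[('turn',(260,222),.018),('mat',(352,218),.012),('lens',(303,159),.062),('purple',(206,198),.04),('batt1',(257,168),.022),('g2',(306,237),.005)]:
  print(n,im[p[1],p[0]],[rect('top',p,t,z,im=im) for t in(20,30,40)])
for n,p,z in[('long',(226,136),.05),('short',(289,165.5),.046),('turn',(230,219),.018),('mat',(247,327),.012),('lenstop',(310,237),.062)]:
  print(n,si[int(p[1]),p[0]],[rect('side',p,t,z,im=si) for t in(15,25,40)])
for n in [(.6486,-.134,.062),(.6486,-.134,0)]: print(px('top',n))
E
```

```text
turn [220 220 216] [[454.9, -7.5, 146.0, 144.9, -88.9], [454.5, -7.5, 146.1, 145.7, -88.9], [454.5, -7.5, 147.7, 147.3, -88.9]]
mat [44 44 44] [[463.8, -299.8, 135.6, 88.7, 23.6], [464.0, -299.7, 136.7, 89.5, 23.8], [463.8, -299.8, 137.8, 90.4, 23.8]]
lens [177 177 179] [[644.4, -137.6, 29.2, 28.7, -88.9], [644.5, -137.2, 30.3, 29.9, 0.3], [644.5, -137.7, 31.6, 31.5, -62.2]]
purple [169 104 194] [[517.8, 170.3, 62.6, 62.2, 17.2], [517.7, 170.4, 63.0, 62.8, 17.3], [517.8, 170.2, 64.2, 64.0, 17.2]]
batt1 [166 166 169] [[619.7, 6.0, 31.9, 26.6, -20.5], [619.8, 6.0, 32.8, 27.3, -21.0], [619.7, 6.1, 33.9, 28.7, -20.9]]
g2 [160 162 163] [[400.9, -156.2, 44.1, 32.6, 17.3], [400.6, -156.4, 45.2, 33.7, 16.9], [400.7, -156.0, 46.1, 35.0, 18.9]]
long [199 173 125] [[466.8, 303.4, 107.8, 44.9, -18.2], [466.6, 303.2, 109.0, 47.7, -18.2], [466.6, 303.2, 110.5, 51.0, -18.1]]
short [199 171 121] [[644.8, 143.3, 76.9, 36.0, -13.0], [644.4, 143.7, 78.1, 38.7, -13.3], [644.3, 143.4, 79.3, 40.5, -12.8]]
turn [197 194 182] [[452.3, -7.2, 146.4, 144.9, -8.0], [452.3, -7.1, 146.7, 146.4, 82.3], [452.6, -7.2, 148.7, 147.2, 86.0]]
mat [43 38 28] [[463.0, -303.3, 139.3, 90.3, 23.5], [462.9, -303.2, 140.0, 91.0, 23.6], [462.9, -303.0, 140.6, 92.2, 23.6]]
lenstop [149 154 156] [[643.1, -136.3, 27.9, 27.9, 71.8], [643.2, -136.4, 29.7, 29.0, 69.2], [642.9, -136.2, 31.1, 30.6, -8.0]]
[302.10957928 157.04405536]
[299.83640265 160.44969031]
```

```bash
cat >> h.py <<'E'
from scipy.spatial.transform import Rotation as Ro
def go(x,y,z,psi,order='shift'):
    """mm, deg -> shift (units of 30 mm, tool axes now) and turn units; also the shift if turned first"""
    s=robot.read_state(); R=Ro.from_rotvec(s['orientation']); p=np.radians(psi)
    c,n=np.cos(p),np.sin(p); T=Ro.from_matrix(np.array([[c,n,0],[n,-c,0],[0,0,-1]]))
    d=np.array([x,y,z])/1000-s['tool_pos']
    print('shift now',(R.inv().apply(d)/.03).round(2),'turn',(np.degrees((R.inv()*T).as_rotvec())/6).round(2),'| shift after turn',(T.inv().apply(d)/.03).round(2),'t',round(s['t'],1),'open',round(s['opening'],4),'F',s['force'].round(1),'pos',(s['tool_pos']*1000).round(1))
E
python3 -c "
from h import *
go(467.6,302.7,130,161.9)"
```

```text
shift now [ 18.38 -22.6    2.96] turn [ -0.    -0.   -22.84] | shift after turn [ 1.95 29.07  2.95] t 2.4 open 0.0929 F [ 0.1  0.2 -0.6] pos [ 252.2 -544.4  218.6]
```

Emit:
apply_moves --steps '[0.76,-0.94,0,0,0,0,100,0.76,-0.94,0,0,0,0,100,0.76,-0.94,0,0,0,0,100,0.76,-0.94,0,0,0,0,100,0.76,-0.94,0,0,0,0,100,0.76,-0.94,0,0,0,0,100,0.76,-0.94,0,0,0,0,100,0.76,-0.94,0,0,0,0,100,0.76,-0.94,0,0,0,0,100,0.76,-0.94,0,0,0,0,100,0.76,-0.94,0,0,0,0,100,0.76,-0.94,0,0,0,0,100]'

```text
t: 3.35
tool_pos: [0.3583, -0.1208, 0.2189]
orientation: [3.067, 0.675, 0.001]
force: [0.5, 0.0, 0.3]
opening: 0.0928
gripper_force: 0.0
```

Emit:
apply_moves --steps '[0.76,-0.94,0,0,0,0,100,0.76,-0.94,0,0,0,0,100,0.76,-0.94,0,0,0,0,100,0.76,-0.94,0,0,0,0,100,0.76,-0.94,0,0,0,0,100,0.76,-0.94,0,0,0,0,100,0.76,-0.94,0,0,0,0,100,0.76,-0.94,0,0,0,0,100,0.76,-0.94,0,0,0,0,100,0.76,-0.94,0,0,0,0,100,0.76,-0.94,0,0,0,0,100,0.76,-0.94,0,0,0,0,100]'

```text
t: 4.35
tool_pos: [0.4643, 0.3017, 0.2186]
orientation: [-3.068, -0.677, -0.001]
force: [0.5, -0.3, 0.2]
opening: 0.0926
gripper_force: 0.0
```

Emit:
apply_moves --steps '[0,0,0,0,0,-1,100,0,0,0,0,0,-1,100,0,0,0,0,0,-1,100,0,0,0,0,0,-1,100,0,0,0,0,0,-1,100,0,0,0,0,0,-1,100,0,0,0,0,0,-1,100,0,0,0,0,0,-1,100,0,0,0,0,0,-1,100,0,0,0,0,0,-1,100,0,0,0,0,0,-1,100,0,0,0,0,0,-1,100]'

```text
t: 5.35
tool_pos: [0.4642, 0.2997, 0.2187]
orientation: [-2.079, -2.356, -0.0]
force: [0.0, 0.5, -0.4]
opening: 0.0931
gripper_force: 0.0
```

Emit:
apply_moves --steps '[0,0,0,0,0,-1,100,0,0,0,0,0,-1,100,0,0,0,0,0,-1,100,0,0,0,0,0,-1,100,0,0,0,0,0,-1,100,0,0,0,0,0,-1,100,0,0,0,0,0,-1,100,0,0,0,0,0,-1,100,0,0,0,0,0,-1,100,0,0,0,0,0,-1,100]'

```text
t: 6.18
tool_pos: [0.4643, 0.2997, 0.2187]
orientation: [0.622, 3.079, 0.0]
force: [-0.1, 0.6, 0.4]
opening: 0.0928
gripper_force: 0.0
```

```bash
python3 -c "
from h import *
go(467.6,302.7,130,161.9)"
```

```text
shift now [-0.06  0.14  2.96] turn [ 0.    0.   -0.79] | shift after turn [-0.07  0.13  2.96] t 6.2 open 0.0928 F [-0.1  0.6  0.4] pos [464.3 299.7 218.7]
```

Emit:
apply_moves --steps '[-0.07,0.13,0.9,0,0,-0.79,100,0,0,1,0,0,0,100,0,0,1,0,0,0,100,0,0,1,0,0,0,100,0,0,1,0,0,0,100,0,0,0.5,0,0,0,100,0,0,0.45,0,0,0,100,0,0,0,0,0,0,100]'

```text
t: 6.85
tool_pos: [0.4653, 0.3012, 0.0395]
orientation: [-0.502, -3.097, 0.005]
force: [-0.5, -1.0, 0.1]
opening: 0.093
gripper_force: 0.0
```

```bash
python3 -c "
from h import *
go(467.6,302.7,42,161.9); save('side','s1.png',(170,80,140,110),5)"
```

```text
shift now [-0.06  0.07 -0.08] turn [-0.04 -0.04 -0.05] | shift after turn [-0.06  0.07 -0.08] t 6.8 open 0.093 F [-0.5 -1.   0.1] pos [465.3 301.2  39.5]
```

View pics/s1.png

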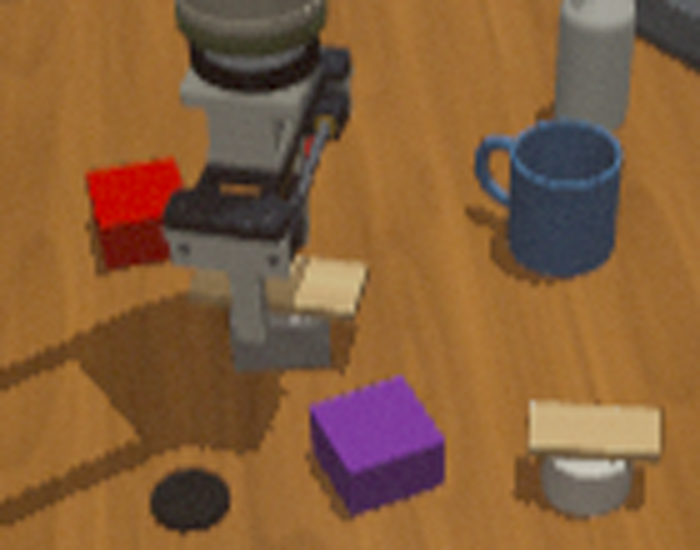

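The gripper straddles the long board on the grey block, with the fingertip near block-top level at crop (250,335). I'll raise it slightly and close.

Emit:
apply_moves --steps '[-0.06,0.07,-0.09,-0.04,-0.04,-0.05,100,0,0,0,0,0,0,100,0,0,0,0,0,0,60,0,0,0,0,0,0,40,0,0,0,0,0,0,30,0,0,0,0,0,0,30,0,0,0,0,0,0,30,0,0,0,0,0,0,30,0,0,0,0,0,0,30,0,0,0,0,0,0,30]' --grip_force 12

```text
t: 7.73
tool_pos: [0.47, 0.3038, 0.0458]
orientation: [0.494, 3.098, 0.005]
force: [-0.3, -0.7, -0.3]
opening: 0.0477
gripper_force: 12.0
```

```bash
python3 -c "
from h import *
go(467.6,302.7,42,161.9)"
```

```text
shift now [ 0.07 -0.06  0.13] turn [ 0.04  0.04 -0.  ] | shift after turn [ 0.07 -0.06  0.13] t 7.7 open 0.0477 F [-0.3 -0.7 -0.3] pos [470.  303.8  45.8]
```

Emit:
apply_moves --steps '[0,0,0,0,0,0,65,0,0,0,0,0,0,65,0,0,0.13,0.04,0.04,0,65,0,0,0,0,0,0,65,0,0,0,0,0,0,65,0,0,0,0,0,0,65]'

```text
t: 8.23
tool_pos: [0.47, 0.3038, 0.0417]
orientation: [-0.494, -3.102, 0.0]
force: [-0.0, -0.9, 0.8]
opening: 0.0603
gripper_force: 0.0
```

```bash
python3 -c "
from h import *
go(467.6,302.7,42,161.9)"
```

```text
shift now [ 0.06 -0.06 -0.01] turn [-0. -0. -0.] | shift after turn [ 0.06 -0.06 -0.01] t 8.2 open 0.0603 F [-0.  -0.9  0.8] pos [470.  303.8  41.7]
```

Emit:
apply_moves --steps '[0.06,0,0,0,0,0,65,0,0,0,0,0,0,40,0,0,0,0,0,0,30,0,0,0,0,0,0,30,0,0,0,0,0,0,30,0,0,0,0,0,0,30,0,0,-0.3,0,0,0,30,0,0,-0.6,0,0,0,30,0,0,-0.7,0,0,0,30,0,0,-0.7,0,0,0,30,0,0,-0.4,0,0,0,30,0,0,-0.2,0,0,0,30]' --grip_force 15

```text
t: 9.23
tool_pos: [0.4697, 0.3051, 0.1319]
orientation: [0.494, 3.099, 0.004]
force: [-0.1, 0.1, -0.1]
opening: 0.048
gripper_force: 15.0
```

Emit:
apply_moves --steps '[-0.15,-0.46,0,0,0,0,30,-0.31,-0.96,0,0,0,0,30,-0.31,-0.96,0,0,0,0,30,-0.31,-0.96,0,0,0,0,30,-0.31,-0.96,0,0,0,0,30,-0.31,-0.96,0,0,0,0,30,-0.31,-0.96,0,0,0,0,30,-0.31,-0.96,0,0,0,0,30,-0.31,-0.96,0,0,0,0,30,-0.31,-0.96,0,0,0,0,30,-0.31,-0.96,0,0,0,0,30,-0.31,-0.96,0,0,0,0,30]'

```text
t: 10.23
tool_pos: [0.4656, -0.0448, 0.1275]
orientation: [-0.494, -3.1, 0.0]
force: [0.8, 0.4, 0.2]
opening: 0.0478
gripper_force: 15.0
```

Emit:
apply_moves --steps '[-0.31,-0.96,0,0,0,0,30,-0.31,-0.96,0,0,0,0,30,-0.31,-0.96,0,0,0,0,30,-0.31,-0.96,0,0,0,0,30,-0.31,-0.96,0,0,0,0,30,-0.31,-0.96,0,0,0,0,30,-0.31,-0.96,0,0,0,0,30,-0.31,-0.96,0,0,0,0,30,-0.15,-0.5,0,0,0,0,30,0,0,0,0,0,1,30,0,0,0,0,0,1,30,0,0,0,0,0,1,30]'

```text
t: 11.23
tool_pos: [0.4646, -0.3007, 0.1275]
orientation: [-0.982, -2.982, -0.001]
force: [0.4, -0.0, -0.1]
opening: 0.0481
gripper_force: 15.0
```

Emit:
apply_moves --steps '[0,0,0,0,0,1,30,0,0,0,0,0,1,30,0,0,0,0,0,1,30,0,0,0,0,0,1,30,0,0,0,0,0,1,30,0,0,0,0,0,1,30,0,0,0,0,0,1,30,0,0,0,0,0,1,30,0,0,0,0,0,1,30,0,0,0,0,0,1,30,0,0,0,0,0,1,30,0,0,0,0,0,1,30]'

```text
t: 12.23
tool_pos: [0.4649, -0.3001, 0.1277]
orientation: [-2.546, -1.836, 0.001]
force: [-0.1, -0.6, -0.6]
opening: 0.0475
gripper_force: 15.0
```

Emit:
apply_moves --steps '[0,0,0,0,0,1,30,0,0,0,0,0,1,30,0,0,0,0,0,1,30,0,0,0,0,0,1,30,0,0,0,0,0,1,30,0,0,0,0,0,1,30,0,0,0,0,0,1,30,0,0,0,0,0,1,30,0,0,0,0,0,0,30,0,0,0,0,0,0,30,0,0,0,0,0,0,30]'

```text
t: 13.15
tool_pos: [0.4654, -0.3004, 0.1283]
orientation: [-3.072, -0.656, 0.001]
force: [-0.5, 0.7, -0.6]
opening: 0.0482
gripper_force: 15.0
```

```bash
python3 - <<'E'
from h import *
go(463.5,-301.3,16,23.7)
im=eyes.read_camera('top'); si=eyes.read_camera('side')
# block (uncovered): seeds from seen location
b=px('top',(.462,.308,.04)); print('block',b,im[int(b[1]),int(b[0])],[rect('top',b,t,.04,im=im) for t in(12,20,30)])
b=px('side',(.462,.308,.04)); print(b,si[int(b[1]),int(b[0])],[rect('side',b,t,.04,im=si) for t in(12,20,30)])
cv2.imwrite('pics/s2.png',cv2.resize(si,None,fx=1.5,fy=1.5)[:,:,::-1])
E
```

```text
shift now [-0.07  0.    3.74] turn [-0.01  0.    0.07] | shift after turn [-0.07  0.    3.74] t 13.2 open 0.0482 F [-0.5  0.7 -0.6] pos [ 465.4 -300.4  128.3]
block [160.87250674 214.01840589] [173 169 161] [[467.8, 299.3, 62.8, 62.3, -3.6], [467.7, 299.3, 63.8, 63.5, -3.7], [467.6, 299.2, 64.9, 63.8, -3.6]]
[223.81702541 136.68472282] [183 175 155] [[214.8, 623.5, 1089.3, 334.3, -46.3], [224.9, 611.0, 1123.6, 346.3, -46.4], [228.7, 604.0, 1142.3, 349.4, -46.7]]
```

View pics/s2.png

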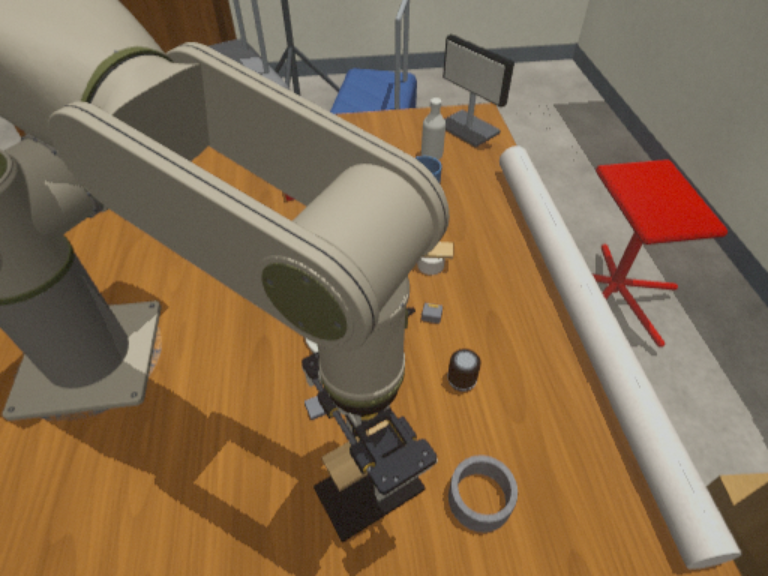

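The board is in the gripper over the mat, at (345,465) in the picture; the lens and tape are untouched.

Emit:
apply_moves --steps '[-0.07,0,0.5,0,0,0.07,30,0,0,1,0,0,0,30,0,0,1,0,0,0,30,0,0,0.8,0,0,0,30,0,0,0.3,0,0,0,30,0,0,0.15,0,0,0,30,0,0,0,0,0,0,30,0,0,0,0,0,0,30,0,0,0,0,0,0,30,0,0,0,0,0,0,30]'

```text
t: 14.08
tool_pos: [0.4652, -0.3025, 0.0183]
orientation: [3.074, 0.639, 0.003]
force: [1.4, 0.5, -0.7]
opening: 0.0484
gripper_force: 15.0
```

```bash
python3 -c "
from h import *
go(463.5,-301.3,13.7,23.7)"
```

```text
shift now [-0.04 -0.06  0.15] turn [ 0.03 -0.01 -0.04] | shift after turn [-0.03 -0.06  0.15] t 14.1 open 0.0484 F [ 1.4  0.5 -0.7] pos [ 465.2 -302.5   18.3]
```

Emit:
apply_moves --steps '[-0.03,-0.05,0.1,0.03,0,0,30,0,0,0,0,0,0,30,0,0,0,0,0,0,30,0,0,0,0,0,0,30]'

```text
t: 14.42
tool_pos: [0.4629, -0.3009, 0.014]
orientation: [-3.074, -0.639, -0.0]
force: [-0.3, -0.1, 4.2]
opening: 0.0478
gripper_force: 15.0
```

```bash
python3 -c "
from h import *
go(463.5,-301.3,13.7,23.7)"
```

```text
shift now [0.01 0.02 0.01] turn [-0.02 -0.   -0.04] | shift after turn [0.01 0.02 0.01] t 14.4 open 0.0478 F [-0.3 -0.1  4.2] pos [ 462.9 -300.9   14. ]
```

Emit:
apply_moves --steps '[0,0,0,0,0,0,60,0,0,0,0,0,0,80,0,0,0,0,0,0,80,0,0,0,0,0,0,80,0,0,-0.4,0,0,0,80,0,0,-0.8,0,0,0,80,0,0,-1,0,0,1,80,0,0,-1,0,0,1,80,0,0,-0.6,0,0,1,80,0,0,0,0,0,1,80,0,0,0,0,0,1,80,0,0,0,0,0,1,80]'

```text
t: 15.42
tool_pos: [0.4632, -0.3013, 0.1292]
orientation: [-3.12, 0.351, -0.0]
force: [0.0, 1.2, -1.0]
opening: 0.0745
gripper_force: 0.0
```

```bash
python3 -c "
from h import *
go(645.8,142.8,128,-12.7)"
```

```text
shift now [  2.65 -15.78   0.07] turn [-0.02  0.   -0.02] | shift after turn [  2.68 -15.78   0.04] t 15.4 open 0.0745 F [ 0.   1.2 -1. ] pos [ 463.2 -301.3  129.2]
```

Emit:
apply_moves --steps '[0.08,-0.5,0,0,0,0,80,0.16,-0.95,0,0,0,0,80,0.16,-0.95,0,0,0,0,80,0.16,-0.95,0,0,0,0,80,0.16,-0.95,0,0,0,0,80,0.16,-0.95,0,0,0,0,80,0.16,-0.95,0,0,0,0,80,0.16,-0.95,0,0,0,0,80,0.16,-0.95,0,0,0,0,80,0.16,-0.95,0,0,0,0,80,0.16,-0.95,0,0,0,0,80,0.16,-0.95,0,0,0,0,80]'

```text
t: 16.42
tool_pos: [0.5883, 0.0092, 0.1292]
orientation: [-3.12, 0.342, 0.001]
force: [0.3, 0.1, -0.3]
opening: 0.0747
gripper_force: 0.0
```

Emit:
apply_moves --steps '[0.16,-0.95,0,0,0,0,80,0.16,-0.95,0,0,0,0,80,0.16,-0.95,0,0,0,0,80,0.16,-0.95,0,0,0,0,80,0.16,-0.95,0,0,0,0,80,0,0,0.6,0,0,0,80,0,0,1,0,0,0,80,0,0,0.4,0,0,0,80,0,0,0,0,0,0,80,0,0,0,0,0,0,80,0,0,0,0,0,0,80,0,0,0,0,0,0,80]'

```text
t: 17.42
tool_pos: [0.6435, 0.1417, 0.0708]
orientation: [-3.119, 0.343, -0.002]
force: [-0.0, -0.1, 0.8]
opening: 0.0743
gripper_force: 0.0
```

```bash
python3 -c "
from h import *
go(645.8,142.8,37.7,-12.7)"
```

```text
shift now [ 0.07 -0.05  1.1 ] turn [-0.03 -0.01  0.02] | shift after turn [ 0.07 -0.05  1.1 ] t 17.4 open 0.0743 F [-0.  -0.1  0.8] pos [643.5 141.7  70.8]
```

Emit:
apply_moves --steps '[0.07,-0.05,0.4,-0.03,0,0,80,0,0,0.5,0,0,0,80,0,0,0.18,0,0,0,80,0,0,0,0,0,0,80,0,0,0,0,0,0,80,0,0,0,0,0,0,80]'

```text
t: 17.92
tool_pos: [0.6444, 0.1429, 0.036]
orientation: [3.122, -0.343, -0.003]
force: [0.3, 0.5, -0.1]
opening: 0.0743
gripper_force: 0.0
```

```bash
python3 -c "
from h import *
go(645.8,142.8,37.7,-12.7)"
```

```text
shift now [ 0.05 -0.01 -0.06] turn [0.01 0.02 0.03] | shift after turn [ 0.05 -0.01 -0.06] t 17.9 open 0.0743 F [ 0.3  0.5 -0.1] pos [644.4 142.9  36. ]
```

Emit:
apply_moves --steps '[0.04,0,0,0,0,0,80,0,0,0,0,0,0,80,0,0,0,0,0,0,80]'

```text
t: 18.17
tool_pos: [0.6461, 0.1427, 0.0367]
orientation: [3.123, -0.343, -0.001]
force: [-0.1, 0.0, 0.5]
opening: 0.0743
gripper_force: 0.0
```

```bash
python3 -c "
from h import *
go(645.8,142.8,37.7,-12.7)"
```

```text
shift now [-0.01 -0.   -0.03] turn [0.   0.01 0.03] | shift after turn [-0.01 -0.   -0.03] t 18.2 open 0.0743 F [-0.1  0.   0.5] pos [646.1 142.7  36.7]
```

Raise by 1 mm, close, lift.

Emit:
apply_moves --steps '[0,0,-0.03,0,0,0,80,0,0,0,0,0,0,60,0,0,0,0,0,0,40,0,0,0,0,0,0,20,0,0,0,0,0,0,20,0,0,0,0,0,0,20,0,0,0,0,0,0,20,0,0,0,0,0,0,20,0,0,0,0,0,0,20]' --grip_force 15

```text
t: 18.92
tool_pos: [0.6456, 0.1426, 0.0369]
orientation: [3.122, -0.343, -0.003]
force: [0.0, -0.6, -0.2]
opening: 0.0381
gripper_force: 15.0
```

Emit:
apply_moves --steps '[0,0,-0.2,0,0,0,20,0,0,-0.5,0,0,0,20,0,0,-0.9,0,0,0,20,0,0,-0.9,0,0,0,20,0,0,-0.5,0,0,0,20,0,0,0,0,0,0,20]'

```text
t: 19.42
tool_pos: [0.6493, 0.1432, 0.1343]
orientation: [-3.121, 0.342, -0.012]
force: [0.4, 0.3, 1.0]
opening: 0.0378
gripper_force: 15.0
```

```bash
python3 -c "
from h import *
go(463.5,-301.3,128,-12.7)"
```

```text
shift now [-2.83 15.81  0.15] turn [-0.03 -0.07  0.03] | shift after turn [-2.78 15.82  0.21] t 19.4 open 0.0378 F [0.4 0.3 1. ] pos [649.3 143.2 134.3]
```

Emit:
apply_moves --steps '[-0.08,0.5,0,0,0,0,20,-0.16,0.95,0,0,0,0,20,-0.16,0.95,0,0,0,0,20,-0.16,0.95,0,0,0,0,20,-0.16,0.95,0,0,0,0,20,-0.16,0.95,0,0,0,0,20,-0.16,0.95,0,0,0,0,20,-0.16,0.95,0,0,0,0,20,-0.16,0.95,0,0,0,0,20,-0.16,0.95,0,0,0,0,20,-0.16,0.95,0,0,0,0,20,-0.16,0.95,0,0,0,0,20]'

```text
t: 20.42
tool_pos: [0.5197, -0.1671, 0.1274]
orientation: [3.122, -0.343, -0.003]
force: [0.7, 0.8, -1.0]
opening: 0.0377
gripper_force: 15.0
```

Emit:
apply_moves --steps '[-0.16,0.95,0,0,0,0,20,-0.16,0.95,0,0,0,0,20,-0.16,0.95,0,0,0,0,20,-0.16,0.95,0,0,0,0,20,-0.16,0.9,0,0,0,0,20,0,0,0,0,0,-1,20,0,0,0,0,0,-1,20,0,0,0,0,0,-1,20,0,0,0,0,0,-1,20,0,0,0,0,0,-1,20,0,0,0,0,0,-1,20,0,0,0,0,0,0,20]'

```text
t: 21.42
tool_pos: [0.4664, -0.2983, 0.1274]
orientation: [-3.074, -0.647, 0.003]
force: [-0.2, -0.3, -0.6]
opening: 0.0378
gripper_force: 15.0
```

```bash
python3 -c "
from h import *
go(463.5,-301.3,22.9,23.7)
si=eyes.read_camera('side'); cv2.imwrite('pics/s3.png',cv2.resize(si[250:384,170:370],None,fx=4,fy=4,interpolation=2)[:,:,::-1])
im=eyes.read_camera('top')
d=px('top',(.646,.138,.036)); print(d,[rect('top',d,t,.036,im=im) for t in(12,20,30)])
"
```

```text
shift now [-0.12  0.05  3.48] turn [-0.01  0.02  0.01] | shift after turn [-0.13  0.05  3.48] t 21.4 open 0.0378 F [-0.2 -0.3 -0.6] pos [ 466.4 -298.3  127.4]
[216.42737169 157.72007423] [[643.5, 139.3, 52.2, 51.2, -88.5], [643.9, 139.3, 52.2, 52.1, -88.5], [643.9, 138.9, 53.7, 53.0, 1.5]]
```

View pics/s3.png

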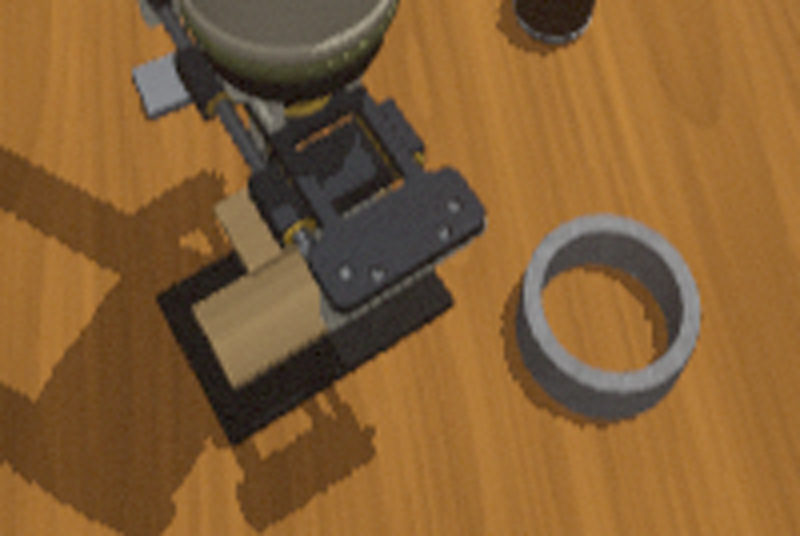

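The long board lies centred on the mat, with its visible end at crop (265,320). The short board is held above it, in line.

Emit:
apply_moves --steps '[-0.1,0.05,0.4,0,0,0,20,0,0,1,0,0,0,20,0,0,1,0,0,0,20,0,0,0.7,0,0,0,20,0,0,0.25,0,0,0,20,0,0,0,0,0,0,20,0,0,0,0,0,0,20,0,0,0,0,0,0,20,0,0,0,0,0,0,20,0,0,0,0,0,0,20,0,0,0,0,0,0,20]'

```text
t: 22.43
tool_pos: [0.4646, -0.3014, 0.0275]
orientation: [3.075, 0.639, -0.002]
force: [-0.8, 0.4, 0.4]
opening: 0.0378
gripper_force: 15.0
```

```bash
python3 -c "
from h import *
go(463.5,-301.3,22.9,23.7)"
```

```text
shift now [-0.03 -0.02  0.15] turn [ 0.    0.01 -0.04] | shift after turn [-0.03 -0.02  0.15] t 22.4 open 0.0378 F [-0.8  0.4  0.4] pos [ 464.6 -301.4   27.5]
```

Emit:
apply_moves --steps '[-0.03,-0.02,0.1,0,0,0,20,0,0,0.04,0,0,0,20,0,0,0,0,0,0,20,0,0,0,0,0,0,20,0,0,0,0,0,0,20]'

```text
t: 22.85
tool_pos: [0.4631, -0.3008, 0.0226]
orientation: [-3.076, -0.639, 0.003]
force: [-0.1, -0.3, 0.2]
opening: 0.0377
gripper_force: 15.0
```

```bash
python3 -c "
from h import *
go(463.5,-301.3,22.9,23.7)"
```

```text
shift now [ 0.01  0.02 -0.01] turn [-0.01  0.02 -0.04] | shift after turn [ 0.01  0.02 -0.01] t 22.9 open 0.0377 F [-0.1 -0.3  0.2] pos [ 463.1 -300.8   22.6]
```

Emit:
apply_moves --steps '[0,0,0,0,0,0,50,0,0,0,0,0,0,60,0,0,0,0,0,0,60,0,0,-0.3,0,0,0,60,0,0,-0.8,0,0,0,60,0,0,-1,0,0,0,60,0,0,-1,0,0,0,60,0,0,-1,0,0,0,100,0,0,-0.5,0,0,0,100,0,0,0,0,0,0,100,0,0,0,0,0,0,100]'

```text
t: 23.77
tool_pos: [0.4642, -0.3014, 0.1623]
orientation: [3.074, 0.639, 0.0]
force: [0.4, 0.2, -0.9]
opening: 0.0777
gripper_force: 0.0
```

```bash
python3 -c "
from h import *
go(466.5,299.8,160,86.4);go(466.5,299.8,160,-3.6)"
```

```text
shift now [  8.05 -18.35   0.04] turn [ 2.000e-02  1.000e-02 -1.049e+01] | shift after turn [20.01 -1.18  0.08] t 23.8 open 0.0777 F [ 0.4  0.2 -0.9] pos [ 464.2 -301.4  162.3]
shift now [  8.05 -18.35   0.04] turn [ 0.02 -0.    4.51] | shift after turn [ -1.18 -20.01   0.08] t 23.8 open 0.0777 F [ 0.4  0.2 -0.9] pos [ 464.2 -301.4  162.3]
```

Emit:
apply_moves --steps '[0,0,0,0,0,1,100,0,0,0,0,0,1,100,0,0,0,0,0,1,100,0,0,0,0,0,1,100,0,0,0,0,0,0.5,100,-0.05,-0.9,0,0,0,0,100,-0.05,-0.9,0,0,0,0,100,-0.05,-0.9,0,0,0,0,100,-0.05,-0.9,0,0,0,0,100,-0.05,-0.9,0,0,0,0,100,-0.05,-0.9,0,0,0,0,100,-0.05,-0.9,0,0,0,0,100]'

```text
t: 24.77
tool_pos: [0.4631, -0.1099, 0.1586]
orientation: [-3.139, 0.097, 0.008]
force: [-0.1, -0.0, 0.6]
opening: 0.093
gripper_force: 0.0
```

Emit:
apply_moves --steps '[-0.05,-0.95,0,0,0,0,100,-0.05,-0.95,0,0,0,0,100,-0.05,-0.95,0,0,0,0,100,-0.05,-0.95,0,0,0,0,100,-0.05,-0.95,0,0,0,0,100,-0.05,-0.95,0,0,0,0,100,-0.05,-0.95,0,0,0,0,100,-0.05,-0.95,0,0,0,0,100,-0.05,-0.95,0,0,0,0,100,-0.05,-0.95,0,0,0,0,100,-0.05,-0.95,0,0,0,0,100,-0.05,-0.95,0,0,0,0,100]'

```text
t: 25.77
tool_pos: [0.4662, 0.2319, 0.1585]
orientation: [3.139, -0.096, -0.008]
force: [1.0, -0.6, -0.7]
opening: 0.093
gripper_force: 0.0
```

Emit:
apply_moves --steps '[-0.05,-0.9,0,0,0,0,100,-0.05,-0.9,0,0,0,0,100,0,-0.4,0,0,0,0,100,0,0,0.5,0,0,0,100,0,0,1,0,0,0,100,0,0,0.5,0,0,0,100,0,0,0,0,0,0,100,0,0,0,0,0,0,100,0,0,0,0,0,0,100,0,0,0,0,0,0,100]'

```text
t: 26.6
tool_pos: [0.4696, 0.2971, 0.1021]
orientation: [-3.139, 0.097, -0.0]
force: [0.6, 0.7, 0.2]
opening: 0.093
gripper_force: 0.0
```

```bash
python3 - <<'E'
from h import *
go(466.5,299.8,6,-3.6)
save('side','s4.png',(180,270,140,105),5)
im=eyes.read_camera('top'); si=eyes.read_camera('side')
b=(.4635,-.3013,.032)
print('short',[rect('top',px('top',b),t,.032,im=im) for t in(15,20,30)],[rect('side',px('side',b),t,.032,im=si) for t in(10,15,20,25)])
b=(.4635-.048*.916,-.3013-.048*.402,.022)
print('long',[rect('top',px('top',b),t,.022,im=im) for t in(20,30,60)],[rect('side',px('side',b),t,.022,im=si) for t in(15,25,40)])
b=(.4635-.063*.916,-.3013-.063*.402,.012)
print('mat',[rect('top',px('top',b),t,.012,im=im) for t in(20,40)],[rect('side',px('side',b),t,.012,im=si) for t in(15,25)])
E
```

```text
shift now [-0.11 -0.08  3.2 ] turn [-0.01 -0.    0.01] | shift after turn [-0.11 -0.08  3.2 ] t 26.6 open 0.093 F [0.6 0.7 0.2] pos [469.6 297.1 102.1]
short [[463.2, -298.9, 108.0, 46.1, 23.6], [463.3, -299.0, 108.1, 46.5, 23.6], [463.1, -299.0, 109.1, 47.0, 23.6]] [[461.5, -305.3, 106.8, 45.4, 23.4], [461.4, -305.4, 107.1, 46.1, 23.5], [461.5, -305.2, 107.5, 46.6, 23.7], [461.5, -305.3, 107.6, 46.8, 23.7]]
long [[463.7, -301.3, 108.7, 46.5, 23.6], [463.5, -301.3, 109.8, 47.2, 23.6], [463.5, -301.5, 111.4, 48.9, 23.6]] [[420.0, -324.5, 34.9, 15.9, -61.1], [461.6, -301.5, 109.1, 46.9, 23.5], [461.7, -301.5, 109.6, 47.8, 23.4]]
mat [[463.9, -299.9, 134.2, 87.5, 23.9], [463.9, -299.8, 136.7, 89.5, 23.7]] [[463.0, -303.2, 139.5, 90.5, 23.6], [463.0, -303.1, 140.0, 91.3, 23.5]]
```

View pics/s4.png

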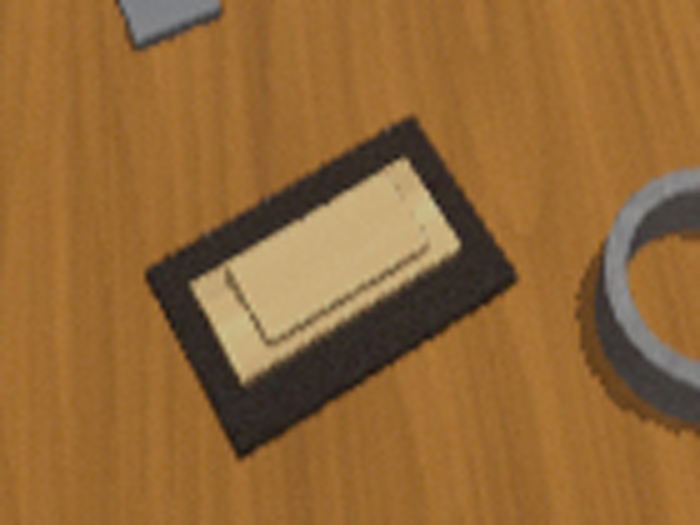

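```bash
python3 - <<'E'
from h import *
a=np.radians(23.6);u=np.array([np.cos(a),np.sin(a)]);v=np.array([-u[1],u[0]])
for L,W,z in((40,19,.032),(55,24,.022),(70,45,.012)):
  print([((px('side',[*((np.array([462.6,-301.4])+i*L*u+j*W*v)/1000),z])-[180,270]+.5)*5).round().tolist() for i,j in((1,1),(1,-1),(-1,-1),(-1,1))])
E
```

```text
[[385.0, 173.0], [430.0, 245.0], [269.0, 344.0], [227.0, 267.0]]
[[407.0, 157.0], [465.0, 245.0], [245.0, 382.0], [192.0, 284.0]]
[[411.0, 113.0], [519.0, 277.0], [239.0, 455.0], [142.0, 270.0]]
```

Emit:
apply_moves --steps '[-0.11,-0.08,0.4,0,0,0,100,0,0,1,0,0,0,100,0,0,1,0,0,0,100,0,0,0.5,0,0,0,100,0,0,0.2,0,0,0,100,0,0,0,0,0,0,100,0,0,0,0,0,0,100,0,0,0,0,0,0,100,0,0,0,0,0,0,100,0,0,0,0,0,0,100]'

```text
t: 27.58
tool_pos: [0.4664, 0.3001, 0.0091]
orientation: [-3.139, 0.097, -0.0]
force: [0.5, 0.1, -0.5]
opening: 0.093
gripper_force: 0.0
```

```bash
python3 -c "
from h import *
go(466.5,299.8,8,-3.6)"
```

```text
shift now [0.   0.01 0.04] turn [-0.01 -0.    0.01] | shift after turn [0.   0.01 0.04] t 27.6 open 0.093 F [ 0.5  0.1 -0.5] pos [466.4 300.1   9.1]
```

The pile sits within about 1 mm of ideal: the short board's corners are at (228,268), (272,345) and (430,245), against the expected (227,267), (269,344) and (430,245). Next I'll grip the block.

Emit:
apply_moves --steps '[0,0,0,0,0,0,75,0,0,0,0,0,0,50,0,0,0,0,0,0,50,0,0,0,0,0,0,50,0,0,0,0,0,0,50,0,0,0,0,0,0,50,0,0,0,0,0,0,50]' --grip_force 35

```text
t: 28.17
tool_pos: [0.4653, 0.2995, 0.0076]
orientation: [3.14, -0.097, -0.003]
force: [-0.2, -0.4, 1.4]
opening: 0.0641
gripper_force: 35.0
```

```bash
python3 -c "
from h import *
go(453.5,-7.4,100,-3.6)"
```

```text
shift now [ 0.23 10.24 -3.08] turn [0.   0.02 0.01] | shift after turn [ 0.25 10.24 -3.08] t 28.2 open 0.0641 F [-0.2 -0.4  1.4] pos [465.3 299.5   7.6]
```

Emit:
apply_moves --steps '[0,0,-0.4,0,0,0,50,0,0,-0.8,0,0,0,50,0,0,-0.9,0,0,0,50,0,0.3,-0.7,0,0,0,50,0,0.7,-0.3,0,0,0,50,0.04,0.9,0,0,0,0,50,0.04,0.9,0,0,0,0,50,0.04,0.9,0,0,0,0,50,0.04,0.9,0,0,0,0,50,0.04,0.9,0,0,0,0,50,0.04,0.9,0,0,0,0,50,0.04,0.9,0,0,0,0,50]'

```text
t: 29.17
tool_pos: [0.4597, 0.0792, 0.101]
orientation: [3.14, -0.096, -0.004]
force: [0.2, -0.0, -3.8]
opening: 0.0637
gripper_force: 35.0
```

Emit:
apply_moves --steps '[0,0.9,0,0,0,0,50,0,0.9,0,0,0,0,50,0,0.7,0,0,0,0,50,0,0.4,0,0,0,0,50,0,0,0.4,0,0,0,50,0,0,0.8,0,0,0,50,0,0,0.6,0,0,0,50,0,0,0,0,0,0,50,0,0,0,0,0,0,50,0,0,0,0,0,0,50,0,0,0,0,0,0,50,0,0,0,0,0,0,50]'

```text
t: 30.17
tool_pos: [0.4561, -0.0064, 0.0482]
orientation: [3.14, -0.096, 0.001]
force: [0.1, 0.6, -3.2]
opening: 0.0639
gripper_force: 35.0
```

```bash
python3 -c "
from h import *
go(452.7,-7.4,26,-3.6)"
```

```text
shift now [-0.11  0.04  0.74] turn [ 0.   -0.    0.01] | shift after turn [-0.11  0.04  0.74] t 30.2 open 0.0639 F [ 0.1  0.6 -3.2] pos [456.1  -6.4  48.2]
```

Emit:
apply_moves --steps '[-0.11,0.04,0.3,0,0,0,50,0,0,0.25,0,0,0,50,0,0,0.1,0,0,0,50,0,0,0.04,0,0,0,50,0,0,0,0,0,0,50,0,0,0,0,0,0,50,0,0,0,0,0,0,50,0,0,0,0,0,0,50]'

```text
t: 30.83
tool_pos: [0.4514, -0.0074, 0.0257]
orientation: [3.14, -0.097, -0.003]
force: [0.1, 0.8, -4.3]
opening: 0.0639
gripper_force: 35.0
```

```bash
python3 -c "
from h import *
go(452.7,-7.4,26,-3.6)"
```

```text
shift now [ 0.04 -0.   -0.01] turn [0.   0.02 0.01] | shift after turn [ 0.04 -0.   -0.01] t 30.8 open 0.0639 F [ 0.1  0.8 -4.3] pos [451.4  -7.4  25.7]
```

Emit:
apply_moves --steps '[0.03,0,0.04,0,0,0,50,0,0,0,0,0,0,50,0,0,0,0,0,0,50,0,0,0,0,0,0,50]'

```text
t: 31.17
tool_pos: [0.452, -0.0074, 0.0255]
orientation: [3.14, -0.096, -0.005]
force: [-9.4, 0.9, 10.0]
opening: 0.0637
gripper_force: 35.0
```

```bash
python3 -c "
from h import *
go(452.7,-7.4,26,-3.6)"
```

```text
shift now [ 0.02 -0.   -0.02] turn [0.   0.03 0.01] | shift after turn [ 0.02 -0.   -0.02] t 31.2 open 0.0637 F [-9.4  0.9 10. ] pos [452.   -7.4  25.5]
```

Emit:
apply_moves --steps '[0,0,0,0,0,0,80,0,0,0,0,0,0,100,0,0,0,0,0,0,100,0,0,-0.4,0,0,0,100,0,0,-1,0,0,0,100,0,0,-1,0,0,0,100,0,0,-1,0,0,0,100,0,0,-0.4,0,0,0,100,0,0,0,0,0,0,100]'

```text
t: 31.92
tool_pos: [0.4554, -0.0078, 0.1426]
orientation: [3.139, -0.097, 0.008]
force: [0.2, -1.2, -0.5]
opening: 0.0931
gripper_force: 0.0
```

```bash
python3 -c "
from h import *
go(642.7,139.7,139,-3.6)"
```

```text
shift now [ 5.93 -5.29  0.15] turn [ 0.01 -0.05  0.01] | shift after turn [ 5.92 -5.3   0.12] t 31.9 open 0.0931 F [ 0.2 -1.2 -0.5] pos [455.4  -7.8 142.6]
```

Emit:
apply_moves --steps '[0.84,-0.75,0,0,0,0,100,0.84,-0.75,0,0,0,0,100,0.84,-0.75,0,0,0,0,100,0.84,-0.75,0,0,0,0,100,0.84,-0.75,0,0,0,0,100,0.84,-0.75,0,0,0,0,100,0.84,-0.75,0,0,0,0,100,0,0,1,0,0,0,100,0,0,1,0,0,0,100,0,0,0,0,0,0,100,0,0,0,0,0,0,100,0,0,0,0,0,0,100]'

```text
t: 32.92
tool_pos: [0.6379, 0.1387, 0.0783]
orientation: [3.14, -0.097, -0.005]
force: [0.6, -0.7, 1.1]
opening: 0.0931
gripper_force: 0.0
```

```bash
python3 - <<'E'
from h import *
go(642.7,139.7,8,-3.6)
im=eyes.read_camera('top'); si=eyes.read_camera('side')
b=(.4535,-.0074,.058)
print('block',[rect('top',px('top',b),t,.058,im=im) for t in(12,20)],[rect('side',px('side',b),t,.058,im=si) for t in(8,12,20)])
b=(.4535,-.0614,.018)
print('turn',[rect('top',px('top',b),t,.018,im=im) for t in(12,20)],[rect('side',px('side',b),t,.018,im=si) for t in(12,20)])
E
```

```text
shift now [ 0.16 -0.04  2.34] turn [0.   0.03 0.01] | shift after turn [ 0.16 -0.04  2.34] t 32.9 open 0.0931 F [ 0.6 -0.7  1.1] pos [637.9 138.7  78.3]
block [[451.6, 4.0, 118.6, 99.0, 7.9], [437.0, -1.2, 145.5, 112.2, 70.2]] [[443.5, -5.1, 87.2, 64.5, -4.2], [451.9, -14.9, 115.7, 87.7, 12.6], [446.3, -20.1, 117.0, 101.2, -4.5]]
turn [[456.9, -24.5, 145.7, 112.2, 7.9], [456.9, -24.2, 146.0, 113.1, 7.9]] [[454.7, -23.7, 146.4, 112.9, 7.7], [454.6, -23.7, 146.7, 114.0, 7.4]]
```

```bash
python3 - <<'E'
from h import *
im=eyes.read_camera('side')[175:255,190:280]
im=cv2.resize(im,None,fx=7,fy=7,interpolation=cv2.INTER_CUBIC)
f=lambda X:tuple(int(round(v)) for v in (px('side',X)-[190,175]+.5)*7)
a=np.radians(-3.6);u=np.array([np.cos(a),np.sin(a)])*.032;v=np.array([-u[1],u[0]])
for z in(.018,.058):
  for i,j in((1,1),(1,-1),(-1,-1),(-1,1)): cv2.circle(im,f([*(np.array([.4535,-.0074])+i*u+j*v),z]),3,(255,0,0),-1)
for k in range(36): cv2.circle(im,f([.4535+.075*np.cos(k/5.73),-.0074+.075*np.sin(k/5.73),.018]),2,(0,0,255),-1)
cv2.imwrite('pics/s5.png',im[:,:,::-1])
E
```

```text
(no output)
```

View pics/s5.png

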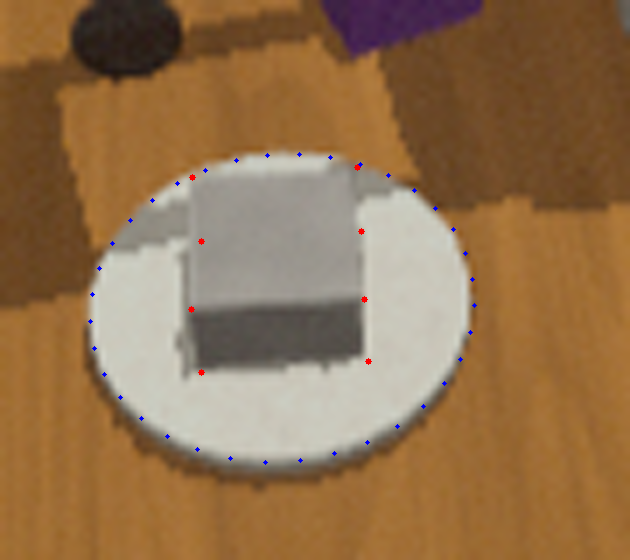

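Emit:
apply_moves --steps '[0.15,-0.04,0.5,0,0,0,100,0,0,1,0,0,0,100,0,0,0.6,0,0,0,100,0,0,0.2,0,0,0,100,0,0,0,0,0,0,100,0,0,0,0,0,0,100,0,0,0,0,0,0,100,0,0,0,0,0,0,100]'

```text
t: 33.73
tool_pos: [0.6444, 0.14, 0.0118]
orientation: [-3.14, 0.097, -0.003]
force: [-0.3, 0.2, 0.2]
opening: 0.0931
gripper_force: 0.0
```

```bash
python3 -c "
from h import *
go(642.7,139.7,8,-3.6)"
```

```text
shift now [-0.06  0.01  0.13] turn [-0.   -0.02  0.01] | shift after turn [-0.06  0.01  0.13] t 33.7 open 0.0931 F [-0.3  0.2  0.2] pos [644.4 140.   11.8]
```

The picture shows the block on the turntable. Its top corners, (190,172), (357,165), (362,297) and (192,307), agree with the ideal dots to about 1 mm.

Emit:
apply_moves --steps '[-0.05,0,0.1,0,-0.02,0,100,0,0,0,0,0,0,100,0,0,0,0,0,0,70,0,0,0,0,0,0,45,0,0,0,0,0,0,45,0,0,0,0,0,0,45,0,0,0,0,0,0,45,0,0,0,0,0,0,45,0,0,0,0,0,0,45]' --grip_force 25

```text
t: 34.48
tool_pos: [0.6412, 0.1399, 0.0064]
orientation: [3.14, -0.097, -0.006]
force: [0.2, -0.1, -0.3]
opening: 0.0554
gripper_force: 25.0
```

```bash
python3 -c "
from h import *
go(642.7,139.7,8,-3.6);go(453.5,-7.4,110,-3.6)"
```

```text
shift now [ 0.05  0.   -0.05] turn [0.   0.04 0.01] | shift after turn [ 0.05  0.   -0.05] t 34.5 open 0.0554 F [ 0.2 -0.1 -0.3] pos [641.2 139.9   6.4]
shift now [-5.96  5.29 -3.43] turn [0.   0.04 0.01] | shift after turn [-5.94  5.29 -3.45] t 34.5 open 0.0554 F [ 0.2 -0.1 -0.3] pos [641.2 139.9   6.4]
```

Emit:
apply_moves --steps '[0,0,-0.4,0,0,0,45,0,0,-0.9,0,0,0,45,0,0,-0.9,0,0,0,45,0,0,-0.9,0,0,0,45,0,0,-0.5,0,0,0,45,-0.7,0.6,0,0,0,0,45,-0.85,0.75,0,0,0,0,45,-0.85,0.75,0,0,0,0,45,-0.85,0.75,0,0,0,0,45,-0.85,0.75,0,0,0,0,45,-0.85,0.75,0,0,0,0,45,-0.6,0.55,0,0,0,0,45]'

```text
t: 35.48
tool_pos: [0.4643, 0.0023, 0.1154]
orientation: [3.14, -0.097, -0.007]
force: [-0.5, 0.4, -1.3]
opening: 0.0558
gripper_force: 25.0
```

Emit:
apply_moves --steps '[-0.4,0.4,0,0,0,0,45,0,0,0,0,0,0,45,0,0,0,0,0,0,45,0,0,0,0,0,0,45,0,0,0,0,0,0,45]'

```text
t: 35.9
tool_pos: [0.4545, -0.0073, 0.1157]
orientation: [3.14, -0.096, -0.005]
force: [0.4, 0.4, -0.3]
opening: 0.0555
gripper_force: 25.0
```

```bash
python3 -c "
from h import *
go(452.5,-7.4,64.4,-3.6)"
```

```text
shift now [-0.06  0.01  1.71] turn [0.   0.03 0.02] | shift after turn [-0.07  0.01  1.71] t 35.9 open 0.0555 F [ 0.4  0.4 -0.3] pos [454.5  -7.3 115.7]
```

Emit:
apply_moves --steps '[-0.05,0,0.4,0,0.03,0,45,0,0,0.7,0,0,0,45,0,0,0.4,0,0,0,45,0,0,0.15,0,0,0,45,0,0,0,0,0,0,45,0,0,0,0,0,0,45,0,0,0,0,0,0,45,0,0,0,0,0,0,45]'

```text
t: 36.57
tool_pos: [0.4527, -0.0076, 0.0662]
orientation: [3.14, -0.096, -0.0]
force: [0.1, -0.2, -1.9]
opening: 0.0555
gripper_force: 25.0
```

```bash
python3 -c "
from h import *
go(452.5,-7.4,64.4,-3.6)"
```

```text
shift now [-0.01 -0.01  0.06] turn [0.   0.   0.02] | shift after turn [-0.01 -0.01  0.06] t 36.6 open 0.0555 F [ 0.1 -0.2 -1.9] pos [452.7  -7.6  66.2]
```

Emit:
apply_moves --steps '[0,0,0.05,0,0,0,45,0,0,0.02,0,0,0,45,0,0,0,0,0,0,45,0,0,0,0,0,0,45,0,0,0,0,0,0,45]'

```text
t: 36.98
tool_pos: [0.4525, -0.0077, 0.0639]
orientation: [3.14, -0.097, -0.0]
force: [1.1, 0.2, 2.1]
opening: 0.0556
gripper_force: 25.0
```

```bash
python3 -c "
from h import *
go(452.5,-7.4,64.4,-3.6)"
```

```text
shift now [-0.   -0.01 -0.02] turn [0.   0.   0.01] | shift after turn [-0.   -0.01 -0.02] t 37.0 open 0.0556 F [1.1 0.2 2.1] pos [452.5  -7.7  63.9]
```

Emit:
apply_moves --steps '[0,0,0,0,0,0,70,0,0,0,0,0,0,100,0,0,0,0,0,0,100,0,0,0,0,0,0,100,0,0,-0.5,0,0,0,100,0,0,-1,0,0,0,100,0,0,-1,0,0,0,100,0,0,-0.6,0,0,0,100,0,0,0,0,0,0,100,0,0,0,0,0,0,100]'

```text
t: 37.82
tool_pos: [0.4531, -0.0078, 0.1576]
orientation: [3.14, -0.097, 0.003]
force: [-1.1, 1.0, -1.1]
opening: 0.0929
gripper_force: 0.0
```

```bash
python3 -c "
from h import *
go(643.9,-137,155,-3.6)"
```

```text
shift now [6.61 3.91 0.1 ] turn [ 0.   -0.02  0.01] | shift after turn [6.62 3.9  0.09] t 37.8 open 0.0929 F [-1.1  1.  -1.1] pos [453.1  -7.8 157.6]
```

Emit:
apply_moves --steps '[0.7,0.4,0,0,0,0,100,0.95,0.56,0,0,0,0,100,0.95,0.56,0,0,0,0,100,0.95,0.56,0,0,0,0,100,0.95,0.56,0,0,0,0,100,0.95,0.56,0,0,0,0,100,0.7,0.45,0,0,0,0,100,0.45,0.25,0,0,0,0,100,0,0,0.5,0,0,0,100,0,0,0,0,0,0,100,0,0,0,0,0,0,100,0,0,0,0,0,0,100]'

```text
t: 38.82
tool_pos: [0.6415, -0.1361, 0.1402]
orientation: [-3.14, 0.096, 0.005]
force: [0.7, 0.8, 0.3]
opening: 0.0926
gripper_force: 0.0
```

```bash
python3 - <<'E'
from h import *
go(643.9,-137,10,-3.6)
O=[]
for cam,(l,t,w,h) in(('side',(190,160,90,85)),('top',(215,180,90,85))):
  im=cv2.resize(eyes.read_camera(cam)[t:t+h,l:l+w],None,fx=4.4,fy=4.4,interpolation=cv2.INTER_CUBIC)
  f=lambda X:tuple(int(round(v)) for v in (px(cam,X)-[l,t]+.5)*4.4)
  for r,z,c in((.075,.018,(0,0,255)),(.028,.094,(255,0,0))):
    for k in range(36): cv2.circle(im,f([.4535+r*np.cos(k/5.73),-.0074+r*np.sin(k/5.73),z]),1,c,-1)
  O.append(im)
cv2.imwrite('pics/d6.png',np.hstack(O)[:,:,::-1])
E
```

```text
shift now [0.09 0.03 4.34] turn [-0.    0.03  0.02] | shift after turn [0.08 0.03 4.34] t 38.8 open 0.0926 F [0.7 0.8 0.3] pos [ 641.5 -136.1  140.2]
```

View pics/d6.png

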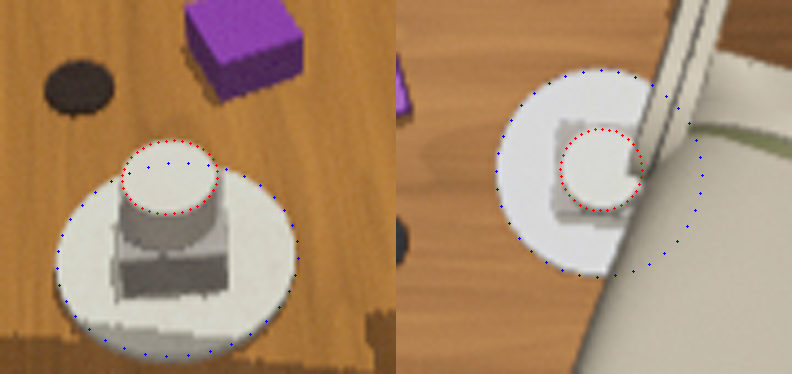

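In both views the drum top sits on the predicted circle (side (170,177), top (601,170)), so it is centred to about 1 mm. Now the lens.

Emit:
apply_moves --steps '[0.08,0.03,0.5,0,0.03,0,100,0,0,1,0,0,0,100,0,0,1,0,0,0,100,0,0,1,0,0,0,100,0,0,0.5,0,0,0,100,0,0,0.2,0,0,0,100,0,0,0,0,0,0,100,0,0,0,0,0,0,100,0,0,0,0,0,0,100,0,0,0,0,0,0,100]'

```text
t: 39.75
tool_pos: [0.647, -0.1383, 0.018]
orientation: [3.139, -0.097, 0.009]
force: [0.9, -0.2, 0.3]
opening: 0.0931
gripper_force: 0.0
```

```bash
python3 -c "
from h import *
go(643.9,-137,12,-3.6)"
```

```text
shift now [-0.11 -0.04  0.2 ] turn [ 0.01 -0.06  0.01] | shift after turn [-0.11 -0.04  0.2 ] t 39.8 open 0.0931 F [ 0.9 -0.2  0.3] pos [ 647.  -138.3   18. ]
```

Emit:
apply_moves --steps '[-0.06,-0.02,0.13,0,-0.03,0,100,0,0,0,0,0,0,100,0,0,0,0,0,0,100,0,0,0,0,0,0,100]'

```text
t: 40.08
tool_pos: [0.6434, -0.137, 0.0115]
orientation: [3.14, -0.097, -0.002]
force: [-0.1, 0.5, 0.8]
opening: 0.0932
gripper_force: 0.0
```

```bash
python3 -c "
from h import *
go(643.9,-137,12,-3.6)"
```

```text
shift now [ 0.02 -0.   -0.02] turn [0.   0.01 0.01] | shift after turn [ 0.02 -0.   -0.02] t 40.1 open 0.0932 F [-0.1  0.5  0.8] pos [ 643.4 -137.    11.5]
```

Emit:
apply_moves --steps '[0,0,0,0,0,0,80,0,0,0,0,0,0,65,0,0,0,0,0,0,55,0,0,0,0,0,0,48,0,0,0,0,0,0,40,0,0,0,0,0,0,40,0,0,0,0,0,0,40,0,0,0,0,0,0,40,0,0,0,0,0,0,40,0,0,0,0,0,0,40]' --grip_force 28

```text
t: 40.92
tool_pos: [0.6435, -0.1371, 0.0115]
orientation: [3.14, -0.097, -0.001]
force: [0.7, -0.5, -0.3]
opening: 0.0493
gripper_force: 28.0
```

```bash
python3 -c "
from h import *
go(643.9,-137,12,-3.6);go(453.5,-7.4,145,-3.6)"
```

```text
shift now [ 0.01 -0.   -0.02] turn [0.   0.01 0.01] | shift after turn [ 0.01 -0.   -0.02] t 40.9 open 0.0493 F [ 0.7 -0.5 -0.3] pos [ 643.5 -137.1   11.5]
shift now [-6.59 -3.92 -4.44] turn [0.   0.01 0.01] | shift after turn [-6.59 -3.92 -4.45] t 40.9 open 0.0493 F [ 0.7 -0.5 -0.3] pos [ 643.5 -137.1   11.5]
```

Emit:
apply_moves --steps '[0,0,-0.3,0,0,0,40,0,0,-0.7,0,0,0,40,0,0,-0.9,0,0,0,40,0,0,-0.9,0,0,0,40,0,0,-0.9,0,0,0,40,0,0,-0.6,0,0,0,40,0,0,-0.2,0,0,0,40,0,0,0,0,0,0,40,-0.3,-0.2,0,0,0,0,40,-0.6,-0.35,0,0,0,0,40,-0.7,-0.4,0,0,0,0,40,-0.7,-0.4,0,0,0,0,40]'

```text
t: 41.92
tool_pos: [0.575, -0.0916, 0.1437]
orientation: [-3.139, 0.097, 0.008]
force: [0.7, -0.6, -1.1]
opening: 0.0493
gripper_force: 28.0
```

Emit:
apply_moves --steps '[-0.7,-0.4,0,0,0,0,40,-0.7,-0.45,0,0,0,0,40,-0.7,-0.4,0,0,0,0,40,-0.7,-0.4,0,0,0,0,40,-0.6,-0.4,0,0,0,0,40,-0.5,-0.3,0,0,0,0,40,-0.3,-0.2,0,0,0,0,40,-0.1,0,0,0,0,0,40,0,0,0,0,0,0,40,0,0,0,0,0,0,40,0,0,0,0,0,0,40,0,0,0,0,0,0,40]'

```text
t: 42.92
tool_pos: [0.4535, -0.0085, 0.1464]
orientation: [3.14, -0.098, -0.002]
force: [-0.3, 0.6, -2.5]
opening: 0.0498
gripper_force: 28.0
```

```bash
python3 -c "
from h import *
go(453.2,-7.4,105.5,-3.6); save('side','s7.png',(190,110,100,120),5)"
```

```text
shift now [-0.01 -0.04  1.36] turn [0.   0.01 0.01] | shift after turn [-0.01 -0.04  1.36] t 42.9 open 0.0498 F [-0.3  0.6 -2.5] pos [453.5  -8.5 146.4]
```

View pics/s7.png

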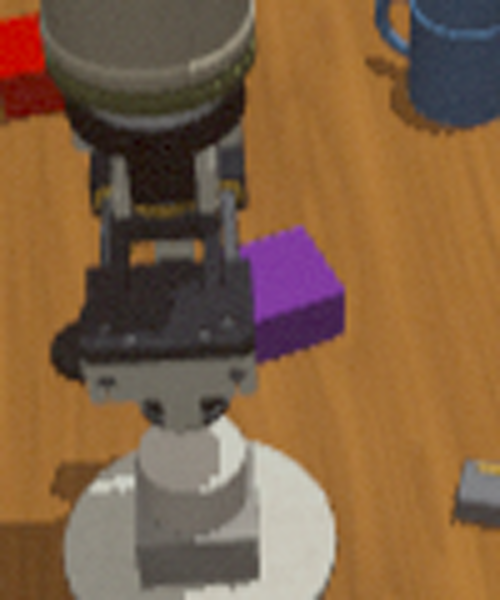

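The gripper is above the drum (drum top near (190,455)). The near finger hides the lens, but the weight of about 2.5 N and the 49.8 mm opening show it is held.

Emit:
apply_moves --steps '[0,-0.03,0.3,0,0,0,40,0,0,0.4,0,0,0,40,0,0,0.35,0,0,0,40,0,0,0.15,0,0,0,40,0,0,0.05,0,0,0,40,0,0,0,0,0,0,40,0,0,0,0,0,0,40,0,0,0,0,0,0,40,0,0,0,0,0,0,40]'

```text
t: 43.72
tool_pos: [0.4536, -0.0072, 0.1098]
orientation: [3.14, -0.097, 0.0]
force: [0.9, -0.5, -2.9]
opening: 0.0496
gripper_force: 28.0
```

```bash
python3 -c "
from h import *
go(453.2,-7.4,105.5,-3.6)"
```

```text
shift now [-0.01  0.01  0.14] turn [ 0.   -0.    0.01] | shift after turn [-0.01  0.01  0.14] t 43.7 open 0.0496 F [ 0.9 -0.5 -2.9] pos [453.6  -7.2 109.8]
```

Emit:
apply_moves --steps '[-0.01,0.01,0.07,0,0,0,40,0,0,0.05,0,0,0,40,0,0,0.02,0,0,0,40,0,0,0,0,0,0,40,0,0,0,0,0,0,40,0,0,0,0,0,0,40]'

```text
t: 44.22
tool_pos: [0.4531, -0.0075, 0.1054]
orientation: [3.14, -0.097, -0.001]
force: [-2.4, 0.1, 4.5]
opening: 0.0495
gripper_force: 28.0
```

```bash
python3 -c "
from h import *
go(453.2,-7.4,105.5,-3.6)"
```

```text
shift now [ 0. -0. -0.] turn [0.   0.   0.01] | shift after turn [ 0. -0. -0.] t 44.2 open 0.0495 F [-2.4  0.1  4.5] pos [453.1  -7.5 105.4]
```

Contact. Release slowly, rise, then move aside.

Emit:
apply_moves --steps '[0,0,0,0,0,0,60,0,0,0,0,0,0,80,0,0,0,0,0,0,100,0,0,0,0,0,0,100,0,0,0,0,0,0,100,0,0,-0.4,0,0,0,100,0,0,-0.8,0,0,0,100,0,0,-1,0,0,0,100,0,0,-1,0,0,0,100,0,0,-0.6,0,0,0,100,0,0,0,0,0,0,100]'

```text
t: 45.13
tool_pos: [0.4556, -0.0078, 0.2252]
orientation: [3.139, -0.097, 0.012]
force: [0.7, -0.1, 0.3]
opening: 0.0931
gripper_force: 0.0
```

Emit:
apply_moves --steps '[0,0.7,0,0,0,0,100,0,0.9,0,0,0,0,100,0,0.9,0,0,0,0,100,0,0.9,0,0,0,0,100,0,0.9,0,0,0,0,100,0,0.9,0,0,0,0,100,0,0.7,0,0,0,0,100,0,0.4,0,0,0,0,100,0,0,0,0,0,0,100,0,0,0,0,0,0,100,0,0,0,0,0,0,100]'

```text
t: 46.05
tool_pos: [0.4414, -0.1951, 0.2189]
orientation: [-3.14, 0.096, 0.002]
force: [-0.1, 0.1, -0.5]
opening: 0.0929
gripper_force: 0.0
```

```bash
python3 - <<'E'
from h import *
O=[]
for cam,(l,t,w,h) in(('side',(190,140,90,105)),('top',(215,170,90,105))):
  im=cv2.resize(eyes.read_camera(cam)[t:t+h,l:l+w],None,fx=4.4,fy=4.4,interpolation=cv2.INTER_CUBIC)
  f=lambda X:tuple(int(round(v)) for v in (px(cam,X)-[l,t]+.5)*4.4)
  for r,z,c in((.075,.018,(0,0,255)),(.025,.156,(255,0,0)),(.025,.094,(0,255,0))):
    for k in range(36): cv2.circle(im,f([.4535+r*np.cos(k/5.73),-.0074+r*np.sin(k/5.73),z]),1,c,-1)
  O.append(im)
cv2.imwrite('pics/d8.png',np.hstack(O)[:,:,::-1])
save('top','t9.png',s=1.5); go(453,-7,150,-3.6)
E
```

```text
shift now [ 0.01 -6.28  2.3 ] turn [0.   0.01 0.03] | shift after turn [-0.01 -6.28  2.3 ] t 46.2 open 0.0928 F [-0.6 -0.1  0.4] pos [ 441.6 -195.   219. ]
```

View pics/d8.png

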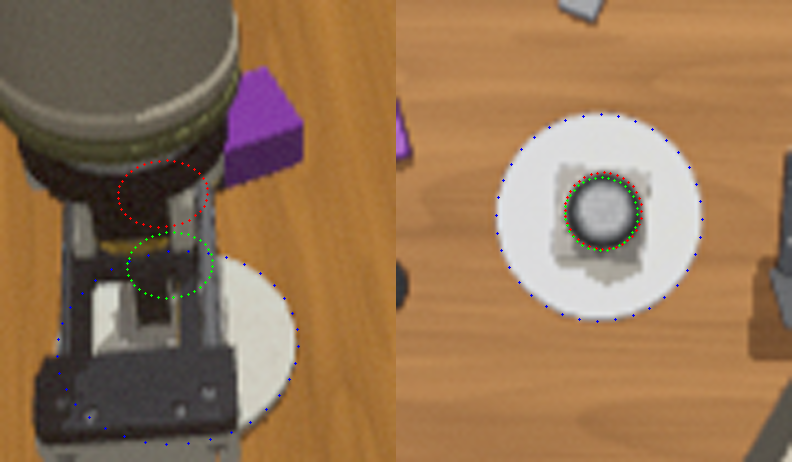

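View pics/t9.png

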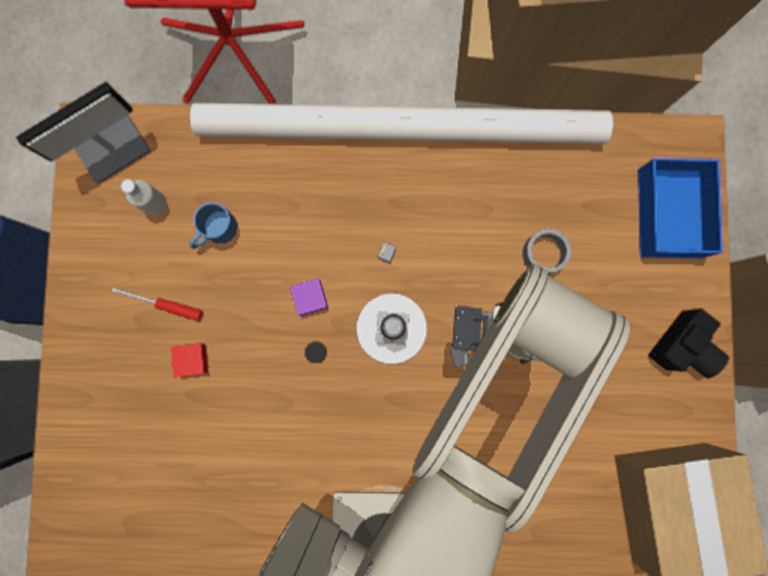

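The lens stands upright at (601,210), on the predicted circle in the top crop. In the full view the battery (386,252), tape (547,252) and mug (213,224) are where they were. The arm touches nothing.

```bash
python3 -c "
from plant import robot
print(robot.close_job())"
```

```text
the job is handed in; nothing more can be done
None
```

The job is handed in at about 46 s: both boards are piled centred on the mat, and the block, drum and upright lens are stacked in the middle of the turntable, each centred to about 1 mm in the camera checks; the battery, tape roll and mug were left where they were.

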